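# Put the dressed edge slicker away and shut the tool drawer

## Robot

A 6-joint arm with a two-finger parallel gripper is mounted at the origin on the work surface; the furniture and walls round the work are solid. World frame = base frame: x ahead of the robot, y to its left, z up, the work surface at z = 0. Lengths are in m, angles in rad, forces in N, time in s.
With the tool pointing down it reaches from about 0.4 to 0.825 m from the base axis. Payload 7 kg.
Tool frame: the origin (TCP) lies at the very end of the fingers, on their centre line; the grasp point (between the pads) lies 19 mm behind it; z points along the fingers, y is the line along which they close (so a half turn about z gives the same grasp; the last joint's range is limited). The gripper opens to 88 mm and grips with 3 to 60 N. Pads are 19 mm wide; open, the fingers measure 130 mm over their backs; the gripper's body (78 mm by 193 mm) begins 47 mm behind the grasp point.
Start: joints at [-1.023, 0.359, 0.012, 0, -1.224, -0.288], TCP at [0.173, -0.652, 0.227] pointing down, gripper open.
Joint ranges: [-3.07, 3.07], [-1.43, 2.12], [-1.02, 1.25], [-3.03, 1.67], [-3.05, -0], [-3.03, 3.03]. Speed limits (rad/s): [2.39, 2.39, 3.01, 3.14, 3.14, 3.14].

## Interface

Orientations are given as [roll, pitch, yaw] about the fixed x, y, z axes, in that order (R = Rz(yaw) Ry(pitch) Rx(roll)).
In Python, from station import * gives the robot as it stands.
- The arm moves only by the tool servo_tool, never from a script. Its argument "moves" is a list of rows, each an object of numbers: "jaw": the opening, from 0 (shut) to 1 (fully open); "dx", "dy", "dz": the shift along the world's x, y, z in m; "roll": the turn about the world's z in degrees. A call has exactly 10 rows; each row shifts and turns the commanded pose from where the row before left it; what a row does not reach is not made up. A row lasts 1/8 s, in which the tool goes at most 62.5 mm and 10.7 degrees, less where a joint would pass 70% of its speed; a pose out of reach is approached as far as the arm can. A call with a gripper value outside its range is refused whole. The fingers move at their own pace and stop on an object; "newtons" is the grip in N (left out, the last holds). Time passes only in rows, so rows that do not move let the fingers close, or fill a call up. It gives the time, the measured TCP pose, the force, the opening and the grip force at its end, in the units of the state.
- get_state(): the state, without advancing time (a new reading comes with each control period).
- grab_frame(name): name is "side" or "top"; returns (picture, depth): 480x640x3 uint8, red, green, blue; 480x640 float32, m along the optical axis (not along the pixel's ray), 0 where there is no reading.
- calibration(name): a dict with "intrinsics" (3x3 intrinsics, pixels), "k1" (the pictures are not rectified: a ray, as slopes to the right and down, at radius r is drawn at 1 + k1 r^2 times it, then the intrinsics apply), "R" (3x3) and "t" (3): a world point X has camera coordinates R X + t. Camera axes: x right, y down, z forward; pixel columns grow to the right and rows downward; lengths in m; the calibration is good to about 2 mm. A picture is of the moment at which its call begins. calibration takes no time and is no camera call.
- job_done(): hands the job in; it is judged then, once.
The state is a dict: "t": time; "q": joint angles; "qd": joint speeds; "joint_efforts": joint torques, N m; "eef_pos": TCP position; "ee_rot": TCP orientation; "force": force on the tool from outside, world axes, zero at the start; "moment": the same for the moment, N m; "width": finger opening in m; "gripper_force": force on a finger pad.
Only numpy, scipy, OpenCV 4.12 (cv2) and the standard library are available. Lean on these libraries where they do the work, as an engineer would, in place of code of your own. Each camera call takes 0.05 s, during which the arm holds its last target. There are 200 camera calls.

## Task

The beech edge slicker in the bench vice is finished: slide the vice's jaw open by at least a centimetre and lift the slicker out by an end, since its middle is between the jaws. Lay it down on the bench top without dropping it, let go and take it again by its middle, then lower it into the pair of cradles in the open tool drawer, grooves up, so that it lies flat in both. Finally push the drawer fully home until its catch draws it shut, leaving the cork sanding block and the tape roll where they are and the vice open.

Things in the scene. Friction and masses are not known exactly. Their poses are not given: they have to be found in the camera images.
- slicker: Finished edge slicker: pale beech bar 180 mm long (y), 36 wide (x), 26 high (z), ends rounded in plan, three grooves along its top, about 0.12 kg. Origin: centre of its underside. Starts level between the vice's jaws, along them, on the vice's slide bar at z = 36.5 mm; about 46 mm of each end stick out past the jaws; its top is 24 mm below the jaws' tops.
- bench_vice: Small blue bench vice, fixed; place and yaw vary. Origin: centre of its base on the bench; its own -x is the way the moving jaw opens, z up. Jaws 88 mm wide (y -44 to 44), tops at z = 87 mm; fixed jaw x 6 to 38 mm. Base plate x -28 to 54, y -50 to 50, 10 mm high. The screw and its bar stand out before the moving jaw at z = 30 mm, to x = -54 mm minus the jaw's value.
- bench_vice_jaw (a joint): Slide of the vice's moving jaw (m): about 0.031 at the start, on the slicker; 0.055 fully open. Gap between the jaws = 5 mm + value. The jaw is a plate, vice x -25 to 1 mm minus the value, 86 mm wide, z 39 to 87 mm. Quick-release: pushed or pulled along vice -x with about 6 N it slides, and stays. Above the slicker (z over 63 mm) the 36 mm gap is free for a finger.
- chest: Low brown wooden bench chest with one drawer and brass corner plates, fixed; place and yaw vary. 230 mm deep (x), 250 wide (y), 74 high; swatches and a wax cake are fixed on the rear half of its top (to z = 96 mm). Origin: centre of its underside. The drawer comes out of its own -x side (face at x = -115 mm).
- kit_drawer (a joint): Opening of the chest's drawer (m): 0 fully home, 0.185 fully out, starts at 0.14 to 0.165. It opens along the chest's -x. Front board 248 mm wide, 14 thick, z 6 to 66 mm, outer face at chest x = -129 mm minus the value. A sprung roller catch resists with about 6 N in the last 15 mm and draws the drawer home from about 4 mm.
- cradle (a point): Where the slicker's origin belongs: between the drawer's two dark wooden cradles, on their seats 28 mm above the bench. Rides with the drawer; axes as the chest's; slicker along y. Cradles at |y| 53 to 93 mm, cheeks 43 mm apart (x), tops at z = 50 mm. Between them free for fingers: 65 mm either way in x (front board top 66 mm, divider top 33 mm, chest behind it), floor at z = 15 mm.
- pull (a point): Middle of the drawer's brass bar pull: round bar, 9 mm thick, 90 mm long along the chest's y, 38 mm above the bench, 22 mm in front of the front board's outer face. Rides with the drawer; axes as the chest's.
- cork_block: Bystander: cork sanding block 56 x 96 x 28 mm on the bench. Origin: centre of its underside.
- masking_tape: Bystander: roll of masking tape, 106 mm across, 25 high, lying on the bench. Origin: centre of its underside.

How it is judged:
By the outcome, as a careful person would: the job done as asked, in the order asked, and still so for the second after the job is handed in, with the robot touching nothing.
It also fails if it takes over 72 s, if anything falls off the work surface, if the arm or the gripper's body presses on something with over 40 N, if the wrist force passes 120 N, or if a joint passes its speed limit or range.

## Working session

There is one attempt and no reset: what is moved stays moved. The work goes in short steps, Python scripts to look and compute and a tool call to move; the robot and the scene stay as the last step left them, time stands still between calls to the robot, and variables do not carry over. Pictures are saved under pics/ and viewed, at most 10 in all, crops included, and the job is handed in when it is done.

Besides the shell and the picture viewer there is one more tool, called after "Request:" by a JSON object that holds its "method" and its "body". servo_tool: Moves the arm, as the interface text tells. Its arguments: {"type":"object","properties":{"moves":{"type":"array","items":{"type":"object","properties":{"jaw":{"type":"number"},"dx":{"type":"number"},"dy":{"type":"number"},"dz":{"type":"number"},"roll":{"type":"number"}}}},"newtons":{"type":"number"}},"required":["moves"]}

```bash
mkdir -p pics; ls
python3 - <<'E'
from station import *
import cv2,numpy as np
for n in("top","side"):
    p,d=grab_frame(n); cv2.imwrite(f"pics/{n}0.png",p[:,:,::-1]); np.save(f"{n}0.npy",d)
    c=calibration(n); print(n,c, d.min(),d.max())
s=get_state(); print(s)
E
```

```text
pics
top {'intrinsics': array([[520.28309262,   0.        , 316.14765806],
       [  0.        , 520.28309262, 244.92129373],
       [  0.        ,   0.        ,   1.        ]]), 'k1': -0.013547394230993498, 'R': array([[-0.02274381, -0.99957821, -0.01805882],
       [-0.99282417,  0.02470397, -0.11700379],
       [ 0.11740056,  0.01526812, -0.99296727]]), 't': array([0.10471595, 0.53838559, 1.24234153])} 0.0 2.298074
side {'intrinsics': array([[608.04619597,   0.        , 321.09321714],
       [  0.        , 608.04619597, 245.24707903],
       [  0.        ,   0.        ,   1.        ]]), 'k1': -0.16860836854077993, 'R': array([[-0.96522615, -0.26127827,  0.00849411],
       [-0.12444968,  0.43068787, -0.89387932],
       [ 0.22989294, -0.86385278, -0.44822719]]), 't': array([0.5385876 , 0.06278628, 1.39976901])} 0.0 3.8214872
{'t': 0.1, 'q': array([-1.02287176e+00,  3.59335117e-01,  1.11407786e-02, -3.23674654e-04,
       -1.22410550e+00, -2.88103332e-01]), 'qd': array([ 0.00042847, -0.00095561,  0.00214376,  0.0001063 , -0.00010282,
       -0.00163612]), 'joint_efforts': array([ 4.11307274e-04, -5.84163344e+01,  2.93749702e+01,  7.01556131e+00,
        1.01276982e-02, -4.60411741e-05]), 'eef_pos': array([ 0.17327597, -0.65191717,  0.22569659]), 'ee_rot': array([ 3.14006464e+00, -1.35493317e-04, -2.88188153e+00]), 'force': array([ 0.49406469, -0.25288762, -0.73704017]), 'moment': array([-0.00808693,  0.02037012, -0.0699201 ]), 'gripper_force': 0.0, 'width': 0.08776016016561781}
```

View pics/top0.png

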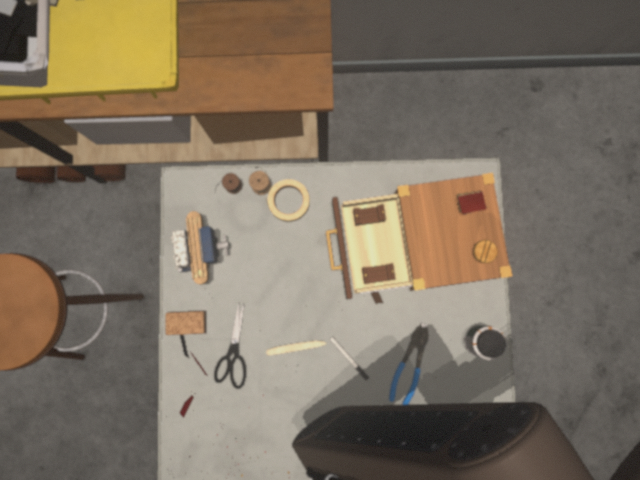

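View pics/side0.png

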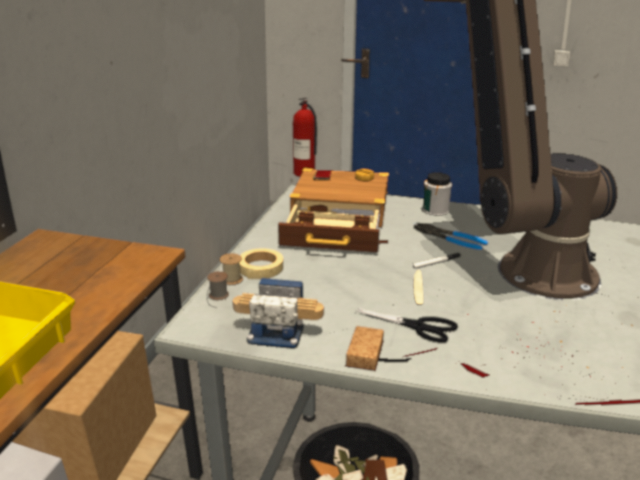

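Top: slicker from (194,213) to (205,283) in the vice; screw handle at (225,245), so the jaw opens to image right (world −y); drawer pull at (333,250), cradles at (369,215) and (378,273); cork (185,322), tape (289,200). Side: slicker ends at (240,305) and (318,312). I'll zoom in on the vice and the drawer.

```bash
cat > h.py <<'E'
import cv2,numpy as np
from station import *
def ray(n,uv):
    c=calibration(n);K=c["intrinsics"];uv=np.atleast_2d(np.asarray(uv,float))
    d=cv2.undistortPoints(uv.reshape(-1,1,2),K,np.array([c["k1"],0,0,0.]))[:,0]
    r=np.c_[d,np.ones(len(d))]
    return -c["R"].T@c["t"], r@c["R"]
def onz(n,uv,z):
    o,r=ray(n,uv); return o+r*((z-o[2])/r[:,2])[:,None]
def cloud(n,d):
    v,u=np.indices(d.shape); o,r=ray(n,np.c_[u.ravel(),v.ravel()])
    return (o+r*d.reshape(-1,1)).reshape(*d.shape,3)
E
python3 - <<'E'
from h import *
a=cv2.imread("pics/top0.png");b=cv2.imread("pics/side0.png")
f=lambda i,x,y,w,h,s:cv2.resize(i[y:y+h,x:x+w],None,fx=s,fy=s,interpolation=cv2.INTER_CUBIC)
A=f(a,160,200,80,95,4);A2=f(a,320,165,200,145,2);B=f(b,225,270,110,85,4)
c=np.zeros((600,800,3),np.uint8);c[:380,:320]=A[:380];c[:290,320:720]=A2;c[:,:][260:600,330:770]=B
cv2.imwrite("pics/crop0.png",c)
P=cloud("top",np.load("top0.npy"))
for v in (230,246,262):
    print(v,[tuple((P[v,u]*1000).astype(int)) for u in range(172,232,3)])
for v in (250,):
    print(v,[tuple((P[v,u]*1000).astype(int)) for u in range(326,420,4)])
E
```

```text
230 [(np.int64(591), np.int64(457), np.int64(-1)), (np.int64(578), np.int64(425), np.int64(84)), (np.int64(578), np.int64(418), np.int64(81)), (np.int64(578), np.int64(411), np.int64(82)), (np.int64(577), np.int64(403), np.int64(85)), (np.int64(581), np.int64(402), np.int64(63)), (np.int64(581), np.int64(395), np.int64(58)), (np.int64(581), np.int64(389), np.int64(55)), (np.int64(581), np.int64(381), np.int64(58)), (np.int64(576), np.int64(366), np.int64(88)), (np.int64(576), np.int64(359), np.int64(88)), (np.int64(576), np.int64(353), np.int64(85)), (np.int64(575), np.int64(345), np.int64(88)), (np.int64(577), np.int64(340), np.int64(79)), (np.int64(582), np.int64(341), np.int64(41)), (np.int64(589), np.int64(343), np.int64(-5)), (np.int64(587), np.int64(333), np.int64(6)), (np.int64(588), np.int64(327), np.int64(0)), (np.int64(588), np.int64(320), np.int64(-3)), (np.int64(589), np.int64(313), np.int64(-6))]
246 [(np.int64(550), np.int64(455), np.int64(2)), (np.int64(540), np.int64(424), np.int64(86)), (np.int64(540), np.int64(418), np.int64(81)), (np.int64(540), np.int64(411), np.i
[... 2068 characters left out ...]
14)), (np.int64(527), np.int64(-21), np.int64(8)), (np.int64(527), np.int64(-31), np.int64(10)), (np.int64(526), np.int64(-40), np.int64(16)), (np.int64(527), np.int64(-51), np.int64(10)), (np.int64(526), np.int64(-60), np.int64(17)), (np.int64(526), np.int64(-70), np.int64(14)), (np.int64(525), np.int64(-80), np.int64(18)), (np.int64(525), np.int64(-89), np.int64(18)), (np.int64(525), np.int64(-100), np.int64(13)), (np.int64(525), np.int64(-110), np.int64(12)), (np.int64(525), np.int64(-120), np.int64(9)), (np.int64(523), np.int64(-127), np.int64(28)), (np.int64(518), np.int64(-129), np.int64(76)), (np.int64(517), np.int64(-139), np.int64(74)), (np.int64(517), np.int64(-148), np.int64(75))]
```

View pics/crop0.png

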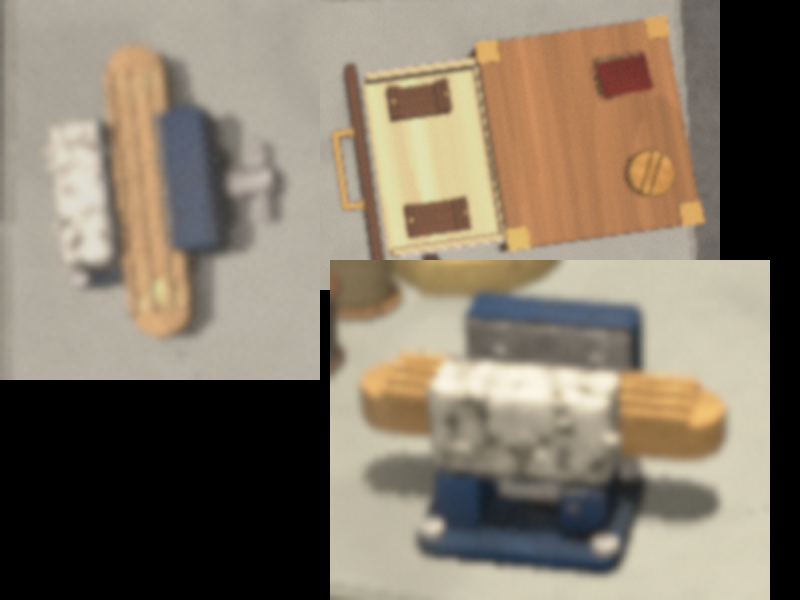

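Run:
```python
from h import *
a=cv2.imread("pics/top0.png");hsv=cv2.cvtColor(a,cv2.COLOR_BGR2HSV)
def blobs(mask,x,y,w,h,z,lo=15):
    m=np.zeros_like(mask);m[y:y+h,x:x+w]=mask[y:y+h,x:x+w]
    cs,_=cv2.findContours(m,cv2.RETR_EXTERNAL,cv2.CHAIN_APPROX_NONE)
    for c in cs:
        if cv2.contourArea(c)<lo: continue
        p=onz("top",c[:,0].astype(float),z)[:,:2]*1000
        r=cv2.minAreaRect(p.astype(np.float32)); M=cv2.moments(c)
        q=(M['m10']/M['m00'],M['m01']/M['m00'])
        print(np.round(q,1),"rect",np.round(r[0],1),np.round(r[1],1),round(r[2],1),"cen",np.round(onz("top",[q],z)[0,:2]*1000,1))
for q in [(194,222),(200,270),(341,240),(369,215),(378,273),(405,192),(490,180),(420,284),(208,245),(178,240),(450,230),(385,245),(333,250)]: print(q,hsv[q[1],q[0]])
wood=cv2.inRange(hsv,(10,90,120),(22,255,255))
print("slicker");blobs(wood,180,205,40,85,.0625)
print("brass");br=cv2.inRange(hsv,(15,120,190),(28,255,255));blobs(br,395,165,125,135,.074,8)
print("cradle");dk=cv2.inRange(hsv,(0,60,20),(20,255,110));blobs(dk,350,200,45,90,.05)
print("front");blobs(dk,325,190,28,112,.066)
print("pull");blobs(wood|br,322,225,18,50,.038)
print("blue");bl=cv2.inRange(hsv,(100,60,20),(125,255,255));blobs(bl,190,215,40,60,.087)
print("cork");blobs(wood|cv2.inRange(hsv,(5,80,80),(20,255,255)),160,305,50,35,.028)
print("tape");blobs(cv2.inRange(hsv,(15,40,130),(30,255,255)),262,175,55,50,.025)
```

```text
(194, 222) [ 16 100 210]
(200, 270) [ 20  90 216]
(341, 240) [ 11 107 122]
(369, 215) [ 11 115 124]
(378, 273) [ 11 113 129]
(405, 192) [ 19 136 223]
(490, 180) [ 18 141 220]
(420, 284) [ 21 129 225]
(208, 245) [113  36 112]
(178, 240) [ 20  33 218]
(450, 230) [ 13 136 178]
(385, 245) [ 23  77 225]
(333, 250) [ 19  35 177]
slicker
[195.6 248.1] rect [538.9 379.6] [174.1  37.8] 6.7 cen [536.6 381.1]
brass
[419.2 283. ] rect [ 440.7 -148.2] [25.7 27.4] 7.0 cen [ 440.1 -148.1]
[505.2 271. ] rect [ 463.3 -350.5] [25.6 24.6] 9.9 cen [ 463.3 -350.6]
[491.5 252.7] rect [ 506.9 -322.4] [15.7 44.7] 70.8 cen [ 507.1 -321.4]
[485.4 249.8] rect [ 512.6 -306.7] [ 6.7 47.7] 69.5 cen [ 514.4 -307.4]
[479.5 248.4] rect [ 517.6 -292.8] [14.7 40.1] 70.9 cen [ 517.9 -293.7]
[403.7 190.9] rect [ 660.8 -121.1] [24.1 25.2] 6.9 cen [ 660.8 -121.3]
[487.7 178.8] rect [ 685.2 -323.2] [24.1 24.1] 7.6 cen [ 685.1 -323.3]
cradle
front
pull
[331.8 245.4] rect [534.3  52.1] [ 31.8 108. ] 88.4 cen [537.8  53.6]
blue
cork
[185.  322.5] rect [359.1 414.9] [54.2 93.7] 1.3 cen [359.3 415. ]
tape
[287.8 199.6] rect [657.2 159.3] [110.2 108.3] 25.4 cen [657.2 160. ]
```

```bash
cat >> h.py <<'E'
def blobs(n,mask,x,y,w,h,z,lo=15,show=True):
    m=np.zeros_like(mask);m[y:y+h,x:x+w]=mask[y:y+h,x:x+w]
    cs,_=cv2.findContours(m,cv2.RETR_EXTERNAL,cv2.CHAIN_APPROX_NONE)
    for c in cs:
        if cv2.contourArea(c)<lo: continue
        p=onz(n,c[:,0].astype(float),z)[:,:2]*1000
        r=cv2.minAreaRect(p.astype(np.float32)); M=cv2.moments(c)
        q=(M['m10']/M['m00'],M['m01']/M['m00'])
        if show: print(np.round(q,1),"rect",np.round(r[0],1),np.round(r[1],1),round(r[2],1),"cen",np.round(onz(n,[q],z)[0,:2]*1000,1))
E
python3 - <<'E'
from h import *
a=cv2.imread("pics/top0.png");hsv=cv2.cvtColor(a,cv2.COLOR_BGR2HSV)
B=lambda *k:blobs("top",*k)
wood=cv2.inRange(hsv,(8,65,120),(24,255,255))
print("slicker");B(wood,180,205,40,85,.0625)
dk=cv2.inRange(hsv,(0,60,20),(16,255,150))
print("cradle");B(dk,352,200,42,90,.05)
print("front");B(dk,325,190,28,112,.066)
print("blue");bl=cv2.inRange(hsv,(100,30,20),(125,255,150));B(bl,190,215,40,60,.087)
print("screw");B(cv2.inRange(hsv,(0,0,0),(180,255,140)),217,230,20,30,.03,5)
# side view: chest frame check of slicker, z=.0625 plane
s=cv2.imread("pics/side0.png");hs=cv2.cvtColor(s,cv2.COLOR_BGR2HSV)
w=cv2.inRange(hs,(8,80,120),(24,255,255));ys,xs=np.nonzero(w[290:325,225:330]);xs+=225;ys+=290
for u in (xs.min(),xs.max()):
    v=ys[xs==u].mean();print("end",u,v,onz("side",[(u,v)],.05)[0]*1000)
# front board line at z=.066: chest-frame
c=np.array([562.4,-235.8]);th=np.radians(6.8);X=np.array([np.sin(th),-np.cos(th)]);Y=np.array([np.cos(th),np.sin(th)])
P=cloud("top",np.load("top0.npy"))*1000
for yy in(-90,-50,50,90):
    print(yy)
    for col in range(338,350):
        pass
E
```

```text
slicker
[195.6 247.8] rect [539.8 380. ] [177.2  39.2] 6.6 cen [537.5 381.3]
cradle
[378.1 273.3] rect [466.8 -54.9] [36.6 73.4] 6.4 cen [466.4 -55.2]
[368.8 215. ] rect [609.2 -38.2] [39.7 74.1] 7.7 cen [608.7 -38. ]
front
[341.6 247.3] rect [530.4  31.8] [244.7  15.7] 6.5 cen [529.5  30.9]
blue
[206.8 243.3] rect [542.9 347.9] [82.5 22.7] 6.5 cen [544.5 348.5]
screw
[219.2 253.9] rect [527.  330.1] [12.4 30. ] 90.0 cen [524.6 331. ]
[228.5 247.8] rect [545.  307.8] [ 7.4 42.3] 89.8 cen [539.3 307.8]
[218.  236.2] rect [566.8 333.8] [ 5.  34.9] 90.0 cen [568.6 333.9]
end 233 301.5 [629.69233063 394.90884828  50.        ]
end 323 308.0 [454.83836079 368.70829785  50.        ]
-90
-50
50
90
```

Request:
{"method": "servo_tool", "body": {"moves": [{"dx": 0.037, "dy": 0.045, "roll": 8.2, "jaw": 0}, {"dx": 0.037, "dy": 0.045, "roll": 8.2, "jaw": 0}, {"dx": 0.037, "dy": 0.045, "roll": 8.2, "jaw": 0}, {"dx": 0.037, "dy": 0.045, "roll": 8.2, "jaw": 0}, {"dx": 0.037, "dy": 0.045, "roll": 8.2, "jaw": 0}, {"dx": 0.037, "dy": 0.045, "roll": 8.2, "jaw": 0}, {"dx": 0.037, "dy": 0.045, "roll": 8.2, "jaw": 0}, {"dx": 0.037, "dy": 0.045, "roll": 8.2, "jaw": 0}, {"dx": 0.037, "dy": 0.045, "roll": 8.2, "jaw": 0}, {"dx": 0.037, "dy": 0.045, "roll": 8.2, "jaw": 0}]}}

```text
$.moves[0]: bad value
```

Request:
{"method": "servo_tool", "body": {"moves": [{"dx": 0.037, "dy": 0.045, "dz": 0, "roll": 8.2, "jaw": 0}, {"dx": 0.037, "dy": 0.045, "dz": 0, "roll": 8.2, "jaw": 0}, {"dx": 0.037, "dy": 0.045, "dz": 0, "roll": 8.2, "jaw": 0}, {"dx": 0.037, "dy": 0.045, "dz": 0, "roll": 8.2, "jaw": 0}, {"dx": 0.037, "dy": 0.045, "dz": 0, "roll": 8.2, "jaw": 0}, {"dx": 0.037, "dy": 0.045, "dz": 0, "roll": 8.2, "jaw": 0}, {"dx": 0.037, "dy": 0.045, "dz": 0, "roll": 8.2, "jaw": 0}, {"dx": 0.037, "dy": 0.045, "dz": 0, "roll": 8.2, "jaw": 0}, {"dx": 0.037, "dy": 0.045, "dz": 0, "roll": 8.2, "jaw": 0}, {"dx": 0.037, "dy": 0.045, "dz": 0, "roll": 8.2, "jaw": 0}]}}

```text
t: 1.35
eef_pos: [0.5442, -0.2006, 0.2265]
ee_rot: [3.141, 0.0, -1.446]
force: [1.7, -0.3, 0.4]
width: 0.0004
gripper_force: 0.0
```

Request:
{"method": "servo_tool", "body": {"moves": [{"dx": 0, "dy": 0.058, "dz": -0.006, "roll": 0, "jaw": 0}, {"dx": 0, "dy": 0.058, "dz": -0.006, "roll": 0, "jaw": 0}, {"dx": 0, "dy": 0.058, "dz": -0.006, "roll": 0, "jaw": 0}, {"dx": 0, "dy": 0.058, "dz": -0.006, "roll": 0, "jaw": 0}, {"dx": 0, "dy": 0.058, "dz": -0.006, "roll": 0, "jaw": 0}, {"dx": 0, "dy": 0.058, "dz": -0.006, "roll": 0, "jaw": 0}, {"dx": 0, "dy": 0.058, "dz": -0.006, "roll": 0, "jaw": 0}, {"dx": 0, "dy": 0.058, "dz": -0.006, "roll": 0, "jaw": 0}, {"dx": 0, "dy": 0.058, "dz": -0.006, "roll": 0, "jaw": 0}, {"dx": 0, "dy": 0.058, "dz": -0.006, "roll": 0, "jaw": 0}]}}

```text
t: 2.6
eef_pos: [0.5429, 0.3794, 0.1661]
ee_rot: [3.141, -0.0, -1.45]
force: [0.9, -0.3, 0.5]
width: 0.0003
gripper_force: 0.0
```

Request:
{"method": "servo_tool", "body": {"moves": [{"dx": -0.001, "dy": 0.001, "dz": -0.018, "roll": 0, "jaw": 0}, {"dx": 0, "dy": 0, "dz": -0.016, "roll": 0, "jaw": 0}, {"dx": 0, "dy": 0, "dz": -0.016, "roll": 0, "jaw": 0}, {"dx": 0, "dy": 0, "dz": -0.016, "roll": 0, "jaw": 0}, {"dx": 0, "dy": 0, "dz": -0.016, "roll": 0, "jaw": 0}, {"dx": 0, "dy": 0, "dz": -0.015, "roll": 0, "jaw": 0}, {"dx": 0, "dy": 0, "dz": 0, "roll": 0, "jaw": 0}, {"dx": 0, "dy": -0.003, "dz": 0, "roll": 0, "jaw": 0}, {"dx": 0.001, "dy": -0.004, "dz": 0, "roll": 0, "jaw": 0}, {"dx": 0, "dy": -0.003, "dz": 0, "roll": 0, "jaw": 0}]}}

```text
t: 3.85
eef_pos: [0.5435, 0.3699, 0.0702]
ee_rot: [-3.14, 0.003, -1.451]
force: [-0.9, 5.0, -3.5]
width: 0.0006
gripper_force: 2.5
```

Request:
{"method": "servo_tool", "body": {"moves": [{"dx": 0, "dy": -0.003, "dz": 0, "roll": 0, "jaw": 0}, {"dx": 0.001, "dy": -0.004, "dz": 0, "roll": 0, "jaw": 0}, {"dx": 0, "dy": -0.004, "dz": 0, "roll": 0, "jaw": 0}, {"dx": 0.001, "dy": -0.004, "dz": 0, "roll": 0, "jaw": 0}, {"dx": 0, "dy": -0.004, "dz": 0, "roll": 0, "jaw": 0}, {"dx": 0, "dy": 0, "dz": 0, "roll": 0, "jaw": 0}, {"dx": 0, "dy": 0.003, "dz": 0, "roll": 0, "jaw": 0}, {"dx": 0, "dy": 0.003, "dz": 0.02, "roll": 0, "jaw": 0}, {"dx": 0, "dy": 0, "dz": 0.04, "roll": 0, "jaw": 0}, {"dx": 0, "dy": 0, "dz": 0.05, "roll": 0, "jaw": 0.5}]}}

```text
t: 5.1
eef_pos: [0.545, 0.3549, 0.1803]
ee_rot: [3.14, -0.002, -1.451]
force: [1.1, 1.3, -1.0]
width: 0.0058
gripper_force: 0.0
```

Request:
{"method": "servo_tool", "body": {"moves": [{"dx": -0.007, "dy": 0.002, "dz": 0, "roll": -9, "jaw": 0.7}, {"dx": -0.007, "dy": 0.002, "dz": 0, "roll": -9, "jaw": 0.7}, {"dx": -0.007, "dy": 0.002, "dz": 0, "roll": -9, "jaw": 0.7}, {"dx": -0.007, "dy": 0.002, "dz": 0, "roll": -9, "jaw": 0.7}, {"dx": -0.007, "dy": 0.002, "dz": 0, "roll": -9, "jaw": 0.7}, {"dx": -0.007, "dy": 0.002, "dz": 0, "roll": -9, "jaw": 0.7}, {"dx": -0.007, "dy": 0.002, "dz": 0, "roll": -9, "jaw": 0.7}, {"dx": -0.007, "dy": 0.002, "dz": 0, "roll": -9, "jaw": 0.7}, {"dx": -0.007, "dy": 0.002, "dz": 0, "roll": -9, "jaw": 0.7}, {"dx": -0.007, "dy": 0, "dz": 0, "roll": -9, "jaw": 0.7}]}}

```text
t: 6.35
eef_pos: [0.4754, 0.3734, 0.1801]
ee_rot: [-3.142, 0.001, -3.027]
force: [-0.1, -0.5, 0.1]
width: 0.0613
gripper_force: 0.0
```

Run:
```python
from h import *
p,_=grab_frame("top");q,_=grab_frame("side")
a=p[130:310,140:340,::-1];b=q[230:380,190:390,::-1]
c=np.zeros((600,800,3),np.uint8)
c[:360,:400]=cv2.resize(a,(400,360));c[:450,200:][:, :0]=0
c[:300,400:]=cv2.resize(b,(400,300),interpolation=cv2.INTER_CUBIC);cv2.imwrite("pics/p1.png",c)
cv2.imwrite("pics/side1.png",q[:,:,::-1]);cv2.imwrite("pics/top1.png",p[:,:,::-1])
```

```text
(no output)
```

View pics/p1.png

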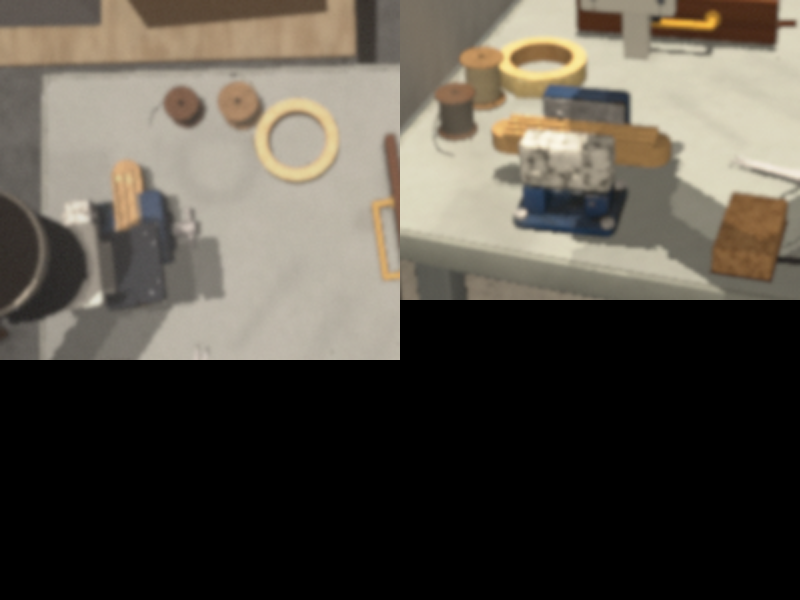

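Run:
```python
from h import *
for k in "01":
    a=cv2.cvtColor(cv2.imread(f"pics/top{k}.png"),cv2.COLOR_BGR2HSV)
    w=cv2.inRange(a,(8,65,110),(24,255,255))
    for v in (216,220,224,228):
        u=np.nonzero(w[v,180:225])[0]+180
        print(k,v,np.round(onz("top",[(u.min()-.5,v),(u.max()+.5,v)],.0625)[:,:2]*1000,1).tolist())
    s=cv2.cvtColor(cv2.imread(f"pics/side{k}.png"),cv2.COLOR_BGR2HSV)
    w=cv2.inRange(s,(8,75,100),(24,255,255));ys,xs=np.nonzero(w[284:325,225:330]);xs+=225;ys+=284
    for u in (xs.min(),xs.max()):
        v=ys[xs==u].mean();print("end",u,v,np.round(onz("side",[(u,v)],.05)[0]*1000))
```

```text
0 216 [[615.5, 403.7], [614.5, 367.2]]
0 220 [[605.7, 406.1], [604.7, 367.1]]
0 224 [[595.9, 406.0], [594.9, 367.1]]
0 228 [[586.1, 403.5], [585.3, 371.9]]
end 225 296.0 [653. 380.  50.]
end 323 309.0 [454. 372.  50.]
1 216 [[614.9, 381.8], [614.0, 345.3]]
1 220 [[605.1, 381.7], [604.1, 342.9]]
1 224 [[595.3, 381.7], [594.3, 342.8]]
1 228 [[585.5, 379.2], [584.7, 350.1]]
end 225 296.0 [653. 380.  50.]
end 325 304.5 [454. 356.  50.]
```

Request:
{"method": "servo_tool", "body": {"moves": [{"dx": 0, "dy": -0.018, "dz": 0, "roll": -2, "jaw": 0.85}, {"dx": 0, "dy": 0, "dz": -0.02, "roll": 0, "jaw": 0.85}, {"dx": 0, "dy": 0, "dz": -0.02, "roll": 0, "jaw": 0.85}, {"dx": 0, "dy": 0, "dz": -0.02, "roll": 0, "jaw": 0.85}, {"dx": 0, "dy": 0, "dz": -0.02, "roll": 0, "jaw": 0.85}, {"dx": 0, "dy": 0, "dz": -0.02, "roll": 0, "jaw": 0.85}, {"dx": 0, "dy": 0, "dz": -0.02, "roll": 0, "jaw": 0.85}, {"dx": 0, "dy": 0, "dz": -0.02, "roll": 0, "jaw": 0.85}, {"dx": 0, "dy": 0, "dz": 0, "roll": 0, "jaw": 0.6}, {"dx": 0, "dy": 0, "dz": 0, "roll": 0, "jaw": 0.5}], "newtons": 40}}

```text
t: 7.7
eef_pos: [0.4759, 0.3555, 0.0404]
ee_rot: [3.141, 0.001, -3.056]
force: [0.4, 0.7, -0.1]
width: 0.0597
gripper_force: 0.0
```

Now close, and check the width.

Request:
{"method": "servo_tool", "body": {"moves": [{"dx": 0, "dy": 0, "dz": 0, "roll": 0, "jaw": 0.45}, {"dx": 0, "dy": 0, "dz": 0, "roll": 0, "jaw": 0.35}, {"dx": 0, "dy": 0, "dz": 0, "roll": 0, "jaw": 0.25}, {"dx": 0, "dy": 0, "dz": 0, "roll": 0, "jaw": 0.25}, {"dx": 0, "dy": 0, "dz": 0, "roll": 0, "jaw": 0.25}, {"dx": 0, "dy": 0, "dz": 0, "roll": 0, "jaw": 0.2}, {"dx": 0, "dy": 0, "dz": 0, "roll": 0, "jaw": 0.1}, {"dx": 0, "dy": 0, "dz": 0, "roll": 0, "jaw": 0}, {"dx": 0, "dy": 0, "dz": 0, "roll": 0, "jaw": 0}, {"dx": 0, "dy": 0, "dz": 0, "roll": 0, "jaw": 0}]}}

```text
t: 8.95
eef_pos: [0.4754, 0.3557, 0.0398]
ee_rot: [3.142, 0.0, -3.056]
force: [-1.8, -1.2, 5.4]
width: 0.0357
gripper_force: 40.0
```

Request:
{"method": "servo_tool", "body": {"moves": [{"dx": 0, "dy": 0, "dz": 0.004, "roll": 0, "jaw": 0}, {"dx": 0, "dy": 0, "dz": 0.008, "roll": 0, "jaw": 0}, {"dx": 0, "dy": 0, "dz": 0.012, "roll": 0, "jaw": 0}, {"dx": 0, "dy": 0, "dz": 0.012, "roll": 0, "jaw": 0}, {"dx": 0, "dy": 0, "dz": 0.012, "roll": 0, "jaw": 0}, {"dx": 0, "dy": 0, "dz": 0.012, "roll": 0, "jaw": 0}, {"dx": 0, "dy": 0, "dz": 0.012, "roll": 0, "jaw": 0}, {"dx": 0, "dy": 0, "dz": 0.012, "roll": 0, "jaw": 0}, {"dx": 0, "dy": 0, "dz": 0.01, "roll": 0, "jaw": 0}, {"dx": 0, "dy": 0, "dz": 0, "roll": 0, "jaw": 0}]}}

```text
t: 10.2
eef_pos: [0.4757, 0.3561, 0.1345]
ee_rot: [3.14, 0.001, -3.056]
force: [0.2, 0.4, -2.2]
width: 0.036
gripper_force: 40.0
```

Run:
```python
from h import *
p,_=grab_frame("top");q,_=grab_frame("side")
c=np.zeros((480,800,3),np.uint8)
c[:360,:400]=cv2.resize(p[130:310,140:340,::-1],(400,360));c[:300,400:]=cv2.resize(q[230:380,190:390,::-1],(400,300),interpolation=cv2.INTER_CUBIC);cv2.imwrite("pics/p2.png",c)
```

```text
(no output)
```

View pics/p2.png

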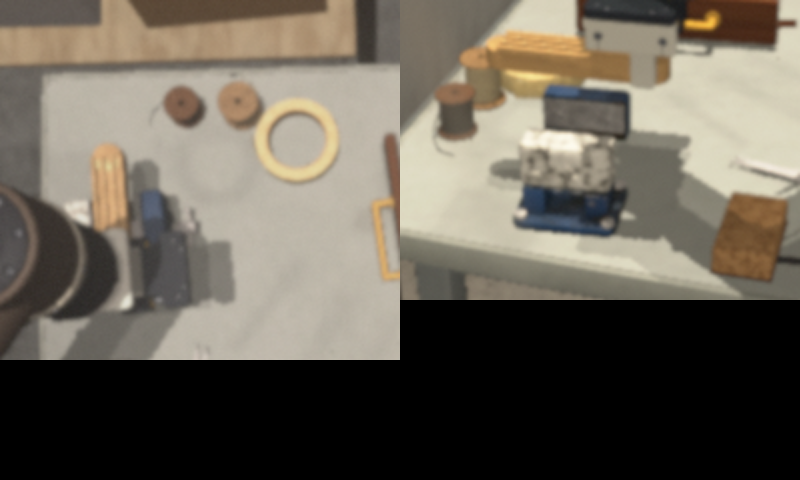

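Request:
{"method": "servo_tool", "body": {"moves": [{"dx": -0.005, "dy": -0.02, "dz": 0, "roll": 1, "jaw": 0}, {"dx": -0.01, "dy": -0.036, "dz": 0, "roll": 1, "jaw": 0}, {"dx": -0.011, "dy": -0.04, "dz": 0, "roll": 0, "jaw": 0}, {"dx": -0.01, "dy": -0.038, "dz": 0, "roll": 0, "jaw": 0}, {"dx": -0.01, "dy": -0.032, "dz": -0.005, "roll": 0, "jaw": 0}, {"dx": 0, "dy": 0, "dz": -0.02, "roll": 0, "jaw": 0}, {"dx": 0, "dy": 0, "dz": -0.025, "roll": 0, "jaw": 0}, {"dx": 0, "dy": 0, "dz": -0.025, "roll": 0, "jaw": 0}, {"dx": 0, "dy": 0, "dz": -0.02, "roll": 0, "jaw": 0}, {"dx": 0, "dy": 0, "dz": -0.01, "roll": 0, "jaw": 0}]}}

```text
t: 11.55
eef_pos: [0.4284, 0.1883, 0.0274]
ee_rot: [-3.14, -0.002, -3.021]
force: [0.3, 0.1, -1.0]
width: 0.0359
gripper_force: 40.0
```

Request:
{"method": "servo_tool", "body": {"moves": [{"dx": 0, "dy": 0, "dz": -0.006, "roll": 0, "jaw": 0}, {"dx": 0, "dy": 0, "dz": -0.005, "roll": 0, "jaw": 0}, {"dx": 0, "dy": 0, "dz": -0.004, "roll": 0, "jaw": 0}, {"dx": 0, "dy": 0, "dz": -0.003, "roll": 0, "jaw": 0}, {"dx": 0, "dy": 0, "dz": -0.002, "roll": 0, "jaw": 0}, {"dx": 0, "dy": 0, "dz": -0.001, "roll": 0, "jaw": 0}, {"dx": 0, "dy": 0, "dz": -0.001, "roll": 0, "jaw": 0}, {"dx": 0, "dy": 0, "dz": -0.001, "roll": 0, "jaw": 0}, {"dx": 0, "dy": 0, "dz": 0, "roll": 0, "jaw": 0}, {"dx": 0, "dy": 0, "dz": 0, "roll": 0, "jaw": 0}]}}

```text
t: 12.8
eef_pos: [0.4294, 0.1897, 0.0056]
ee_rot: [-3.142, 0.0, -3.021]
force: [0.2, -1.2, -1.5]
width: 0.0356
gripper_force: 40.0
```

Request:
{"method": "servo_tool", "body": {"moves": [{"dx": 0, "dy": 0, "dz": -0.0005, "roll": 0, "jaw": 0}, {"dx": 0, "dy": 0, "dz": -0.0005, "roll": 0, "jaw": 0}, {"dx": 0, "dy": 0, "dz": -0.0005, "roll": 0, "jaw": 0}, {"dx": 0, "dy": 0, "dz": -0.0005, "roll": 0, "jaw": 0}, {"dx": 0, "dy": 0, "dz": -0.0005, "roll": 0, "jaw": 0}, {"dx": 0, "dy": 0, "dz": 0, "roll": 0, "jaw": 0}, {"dx": 0, "dy": 0, "dz": 0, "roll": 0, "jaw": 0}, {"dx": 0, "dy": 0, "dz": 0, "roll": 0, "jaw": 0}, {"dx": 0, "dy": 0, "dz": 0, "roll": 0, "jaw": 0}, {"dx": 0, "dy": 0, "dz": 0, "roll": 0, "jaw": 0}]}}

```text
t: 14.05
eef_pos: [0.4294, 0.1897, 0.0038]
ee_rot: [3.142, 0.0, -3.021]
force: [-4.0, -1.5, 10.9]
width: 0.0358
gripper_force: 40.0
```

Request:
{"method": "servo_tool", "body": {"moves": [{"dx": 0, "dy": 0, "dz": 0, "roll": 0, "jaw": 0.5}, {"dx": 0, "dy": 0, "dz": 0.001, "roll": 0, "jaw": 0.6}, {"dx": 0, "dy": 0, "dz": 0.001, "roll": 0, "jaw": 0.75}, {"dx": 0, "dy": 0, "dz": 0.01, "roll": 0, "jaw": 0.75}, {"dx": 0, "dy": 0, "dz": 0.03, "roll": 0, "jaw": 0.75}, {"dx": 0, "dy": 0, "dz": 0.05, "roll": 0, "jaw": 0.75}, {"dx": 0.022, "dy": 0.003, "dz": 0.02, "roll": 0, "jaw": 0.75}, {"dx": 0.022, "dy": 0.003, "dz": 0, "roll": 0, "jaw": 0.75}, {"dx": 0.021, "dy": 0.002, "dz": 0, "roll": 0, "jaw": 0.75}, {"dx": 0, "dy": 0, "dz": 0, "roll": 0, "jaw": 0.75}]}}

```text
t: 15.3
eef_pos: [0.4953, 0.1977, 0.1154]
ee_rot: [3.141, 0.0, -3.022]
force: [-1.0, 0.7, 0.2]
width: 0.0656
gripper_force: 0.0
```

Run:
```python
from h import *
p,_=grab_frame("top");q,_=grab_frame("side")
c=np.zeros((480,800,3),np.uint8)
c[:360,:400]=cv2.resize(p[150:330,200:400,::-1],(400,360));c[:300,400:]=cv2.resize(q[200:350,240:440,::-1],(400,300),interpolation=cv2.INTER_CUBIC);cv2.imwrite("pics/p3.png",c)
h=cv2.cvtColor(p[:,:,::-1].copy(),cv2.COLOR_BGR2HSV);w=cv2.inRange(h,(8,65,90),(24,255,255));print("top");blobs("top",w,255,225,50,90,.026)
h=cv2.cvtColor(q[:,:,::-1].copy(),cv2.COLOR_BGR2HSV);w=cv2.inRange(h,(8,75,90),(24,255,255))
print("side");blobs("side",w,285,245,120,70,.026)
```

```text
top
[277.1 286.4] rect [440.8 189.3] [65.1 37.7] 3.7 cen [441.7 189.6]
side
[330.7 280.1] rect [492.2 222.5] [173.5  80.4] 6.7 cen [477.3 220. ]
```

View pics/p3.png

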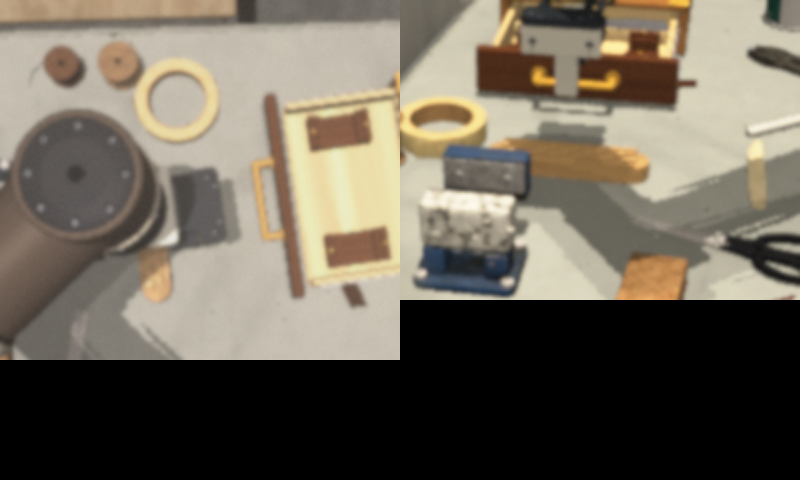

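Request:
{"method": "servo_tool", "body": {"moves": [{"dx": 0.001, "dy": 0, "dz": -0.025, "roll": 0, "jaw": 0.75}, {"dx": 0, "dy": 0, "dz": -0.03, "roll": 0, "jaw": 0.75}, {"dx": 0, "dy": 0, "dz": -0.03, "roll": 0, "jaw": 0.75}, {"dx": 0, "dy": 0, "dz": -0.018, "roll": 0, "jaw": 0.7}, {"dx": 0, "dy": 0, "dz": -0.007, "roll": 0, "jaw": 0.6}, {"dx": 0, "dy": 0, "dz": 0, "roll": 0, "jaw": 0.5}, {"dx": 0, "dy": 0, "dz": 0, "roll": 0, "jaw": 0.4}, {"dx": 0, "dy": 0, "dz": 0, "roll": 0, "jaw": 0.3}, {"dx": 0, "dy": 0, "dz": 0, "roll": 0, "jaw": 0.1}, {"dx": 0, "dy": 0, "dz": 0, "roll": 0, "jaw": 0}]}}

```text
t: 16.65
eef_pos: [0.4957, 0.198, 0.006]
ee_rot: [3.141, 0.001, -3.021]
force: [-2.9, 0.8, 6.2]
width: 0.0358
gripper_force: 39.9
```

Request:
{"method": "servo_tool", "body": {"moves": [{"dx": 0, "dy": 0, "dz": 0, "roll": 0, "jaw": 0}, {"dx": 0, "dy": 0, "dz": 0, "roll": 0, "jaw": 0}, {"dx": 0, "dy": 0, "dz": 0, "roll": 0, "jaw": 0}, {"dx": 0, "dy": 0, "dz": 0.005, "roll": 0, "jaw": 0}, {"dx": 0, "dy": 0, "dz": 0.015, "roll": 0, "jaw": 0}, {"dx": 0, "dy": 0, "dz": 0.025, "roll": 0, "jaw": 0}, {"dx": 0, "dy": 0, "dz": 0.03, "roll": 0, "jaw": 0}, {"dx": 0, "dy": 0, "dz": 0.03, "roll": 0, "jaw": 0}, {"dx": 0, "dy": 0, "dz": 0.02, "roll": 0, "jaw": 0}, {"dx": 0, "dy": 0, "dz": 0.01, "roll": 0, "jaw": 0}]}}

```text
t: 17.9
eef_pos: [0.4958, 0.1979, 0.1421]
ee_rot: [3.14, 0.002, -3.021]
force: [0.5, -0.0, -1.5]
width: 0.0354
gripper_force: 39.9
```

Run:
```python
from h import *
ps=[grab_frame("top")[0].astype(float) for _ in range(4)];p=np.mean(ps,0).astype(np.uint8)[:,:,::-1].copy()
c=calibration("top");K=c["intrinsics"];D=np.array([c["k1"],0,0,0.])
ctr=np.array([562.4,-235.8]);th=np.radians(6.8);X=np.array([np.sin(th),-np.cos(th)]);Y=np.array([np.cos(th),np.sin(th)])
def warp(z):
    xs=np.arange(-310,-100,.5);ys=np.arange(-130,130,.5) # rows: y, cols: x
    gx,gy=np.meshgrid(xs,ys[::-1]);W=ctr+gx[...,None]*X+gy[...,None]*Y
    W3=np.concatenate([W/1000,np.full(gx.shape+(1,),z)],-1).reshape(-1,3)
    uv=cv2.projectPoints(W3,cv2.Rodrigues(c["R"])[0],c["t"],K,D)[0].reshape(*gx.shape,2).astype(np.float32)
    return cv2.remap(p,uv,None,cv2.INTER_CUBIC)
a=warp(.05)
for x in range(-300,-100,20): cv2.line(a,(int((x+310)*2),0),(int((x+310)*2),6 if x%100 else 15),(0,0,255),1)
cv2.imwrite("pics/p4.png",cv2.resize(a,None,fx=1.12,fy=1.12))
g=cv2.cvtColor(warp(.05),cv2.COLOR_BGR2GRAY).astype(int)
for y in(-85,-73,-60,60,73,85): 
    r=int((130-y)*2);pr=g[r-4:r+4].mean(0);print(y,[int(pr[int((x+310)*2)]) for x in range(-240,-144,3)])
```

```text
-85 [229, 228, 224, 202, 143, 105, 103, 104, 106, 108, 108, 109, 109, 109, 109, 108, 109, 109, 108, 109, 108, 108, 108, 101, 99, 103, 100, 101, 112, 154, 204, 220]
-73 [229, 228, 224, 205, 153, 128, 141, 129, 108, 107, 108, 107, 108, 107, 108, 107, 108, 108, 108, 109, 108, 108, 107, 100, 98, 103, 104, 118, 135, 164, 206, 221]
-60 [228, 228, 223, 202, 145, 102, 102, 103, 104, 107, 109, 110, 110, 111, 109, 110, 111, 111, 111, 110, 109, 108, 107, 100, 98, 103, 102, 101, 109, 146, 198, 220]
60 [227, 225, 221, 197, 140, 103, 100, 102, 103, 105, 105, 106, 106, 106, 105, 106, 106, 107, 107, 106, 107, 106, 104, 97, 95, 100, 100, 98, 108, 147, 199, 220]
73 [228, 225, 220, 200, 148, 120, 134, 129, 109, 105, 104, 104, 103, 104, 104, 104, 103, 104, 105, 103, 104, 105, 102, 95, 95, 100, 102, 116, 134, 156, 198, 219]
85 [227, 224, 220, 199, 146, 105, 99, 100, 101, 107, 113, 117, 119, 119, 117, 118, 118, 117, 117, 116, 114, 117, 115, 106, 100, 100, 97, 97, 107, 149, 200, 218]
```

View pics/p4.png

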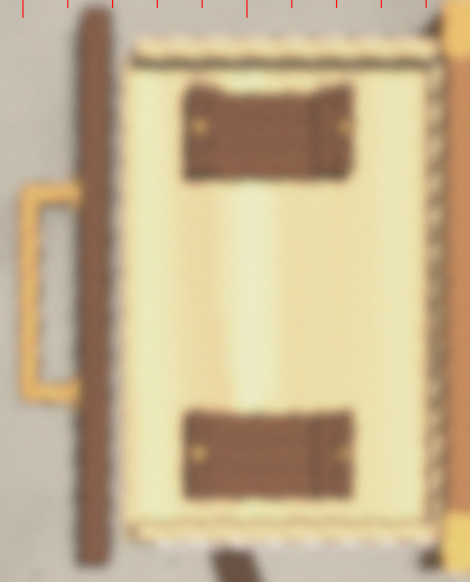

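Request:
{"method": "servo_tool", "body": {"moves": [{"dx": 0.005, "dy": -0.025, "dz": 0, "roll": 0, "jaw": 0}, {"dx": 0.009, "dy": -0.05, "dz": 0, "roll": 0, "jaw": 0}, {"dx": 0.01, "dy": -0.055, "dz": 0, "roll": 0, "jaw": 0}, {"dx": 0.009, "dy": -0.05, "dz": 0, "roll": 0, "jaw": 0}, {"dx": 0.007, "dy": -0.04, "dz": 0, "roll": 0, "jaw": 0}, {"dx": 0.004, "dy": -0.025, "dz": 0, "roll": 0, "jaw": 0}, {"dx": 0, "dy": 0, "dz": -0.02, "roll": 0, "jaw": 0}, {"dx": 0, "dy": 0, "dz": -0.025, "roll": 0, "jaw": 0}, {"dx": 0, "dy": 0, "dz": -0.02, "roll": 0, "jaw": 0}, {"dx": 0, "dy": 0, "dz": 0, "roll": 0, "jaw": 0}]}}

```text
t: 19.35
eef_pos: [0.5375, -0.0478, 0.0727]
ee_rot: [-3.141, -0.005, -3.022]
force: [-0.3, 0.6, -1.0]
width: 0.0357
gripper_force: 39.9
```

Request:
{"method": "servo_tool", "body": {"moves": [{"dx": 0.002, "dy": 0, "dz": -0.008, "roll": 0, "jaw": 0}, {"dx": 0, "dy": 0, "dz": -0.006, "roll": 0, "jaw": 0}, {"dx": 0, "dy": 0, "dz": -0.005, "roll": 0, "jaw": 0}, {"dx": 0, "dy": 0, "dz": -0.004, "roll": 0, "jaw": 0}, {"dx": 0, "dy": 0, "dz": -0.003, "roll": 0, "jaw": 0}, {"dx": 0, "dy": 0, "dz": -0.003, "roll": 0, "jaw": 0}, {"dx": 0, "dy": 0, "dz": -0.002, "roll": 0, "jaw": 0}, {"dx": 0, "dy": 0, "dz": -0.001, "roll": 0, "jaw": 0}, {"dx": 0, "dy": 0, "dz": -0.001, "roll": 0, "jaw": 0}, {"dx": 0, "dy": 0, "dz": 0, "roll": 0, "jaw": 0}]}}

```text
t: 20.6
eef_pos: [0.5414, -0.0473, 0.0421]
ee_rot: [-3.142, -0.0, -3.021]
force: [0.1, -0.5, -1.4]
width: 0.0356
gripper_force: 39.9
```

Request:
{"method": "servo_tool", "body": {"moves": [{"dx": -0.001, "dy": 0, "dz": -0.002, "roll": 0, "jaw": 0}, {"dx": 0, "dy": 0, "dz": -0.002, "roll": 0, "jaw": 0}, {"dx": 0, "dy": 0, "dz": -0.002, "roll": 0, "jaw": 0}, {"dx": 0, "dy": 0, "dz": -0.001, "roll": 0, "jaw": 0}, {"dx": 0, "dy": 0, "dz": -0.001, "roll": 0, "jaw": 0}, {"dx": 0, "dy": 0, "dz": -0.0005, "roll": 0, "jaw": 0}, {"dx": 0, "dy": 0, "dz": -0.0005, "roll": 0, "jaw": 0}, {"dx": 0, "dy": 0, "dz": 0, "roll": 0, "jaw": 0}, {"dx": 0, "dy": 0, "dz": 0, "roll": 0, "jaw": 0}, {"dx": 0, "dy": 0, "dz": 0, "roll": 0, "jaw": 0}]}}

```text
t: 21.85
eef_pos: [0.5404, -0.0474, 0.0339]
ee_rot: [-3.141, 0.0, -3.021]
force: [-4.0, -0.1, 9.3]
width: 0.0358
gripper_force: 39.9
```

Request:
{"method": "servo_tool", "body": {"moves": [{"dx": 0, "dy": 0, "dz": 0.0005, "roll": 0, "jaw": 0.45}, {"dx": 0, "dy": 0, "dz": 0.0005, "roll": 0, "jaw": 0.5}, {"dx": 0, "dy": 0, "dz": 0, "roll": 0, "jaw": 0.6}, {"dx": 0, "dy": 0, "dz": 0.003, "roll": 0, "jaw": 0.6}, {"dx": 0, "dy": 0, "dz": 0.01, "roll": 0, "jaw": 0.6}, {"dx": 0, "dy": 0, "dz": 0.025, "roll": 0, "jaw": 0.6}, {"dx": 0, "dy": 0, "dz": 0.04, "roll": 0, "jaw": 0.6}, {"dx": 0, "dy": 0, "dz": 0.05, "roll": 0, "jaw": 0.5}, {"dx": -0.005, "dy": 0.06, "dz": 0, "roll": -9, "jaw": 0.3}, {"dx": -0.006, "dy": 0.06, "dz": 0, "roll": -9, "jaw": 0}]}}

```text
t: 23.1
eef_pos: [0.5297, 0.0736, 0.1638]
ee_rot: [3.14, 0.002, 2.94]
force: [0.9, -0.2, 0.1]
width: 0.0294
gripper_force: 0.0
```

Request:
{"method": "servo_tool", "body": {"moves": [{"dx": 0, "dy": 0.001, "dz": 0, "roll": 10.5, "jaw": 0}, {"dx": 0, "dy": 0.001, "dz": 0, "roll": 10.5, "jaw": 0}, {"dx": 0, "dy": 0.001, "dz": 0, "roll": 10.5, "jaw": 0}, {"dx": 0, "dy": 0.001, "dz": 0, "roll": 10.5, "jaw": 0}, {"dx": 0, "dy": 0.001, "dz": 0, "roll": 10.5, "jaw": 0}, {"dx": 0, "dy": 0.001, "dz": 0, "roll": 10.5, "jaw": 0}, {"dx": 0, "dy": 0.001, "dz": 0, "roll": 10.5, "jaw": 0}, {"dx": 0, "dy": 0.001, "dz": 0, "roll": 10.5, "jaw": 0}, {"dx": 0, "dy": 0, "dz": 0, "roll": 10.5, "jaw": 0}, {"dx": 0, "dy": 0, "dz": 0, "roll": 10.5, "jaw": 0}]}}

```text
t: 24.35
eef_pos: [0.5294, 0.0807, 0.1628]
ee_rot: [-3.141, 0.0, -1.497]
force: [-0.1, -0.9, 0.5]
width: 0.0007
gripper_force: 0.0
```

Run:
```python
from h import *
p,_=grab_frame("top");q,_=grab_frame("side")
c=np.zeros((480,800,3),np.uint8)
c[:360,:400]=cv2.resize(p[150:330,270:470,::-1],(400,360),interpolation=cv2.INTER_CUBIC);c[:300,400:]=cv2.resize(q[160:310,240:440,::-1],(400,300),interpolation=cv2.INTER_CUBIC);cv2.imwrite("pics/p5.png",c)
```

```text
(no output)
```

View pics/p5.png

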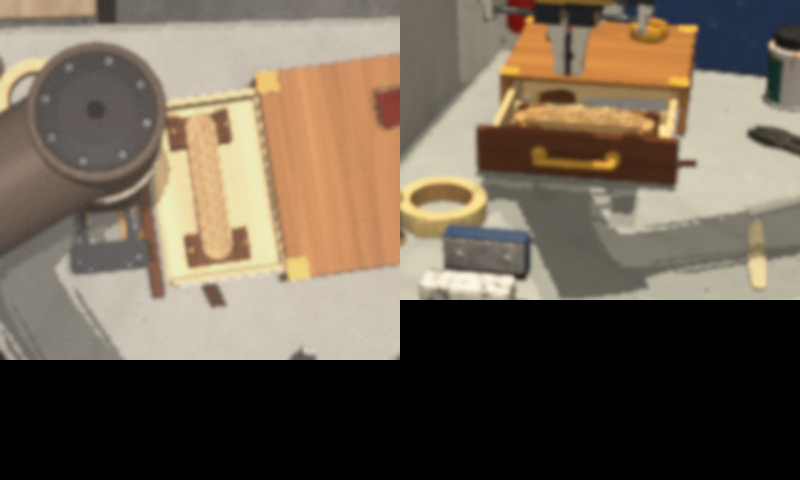

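Request:
{"method": "servo_tool", "body": {"moves": [{"dx": 0, "dy": 0, "dz": -0.02, "roll": 2.6, "jaw": 0}, {"dx": 0, "dy": 0, "dz": -0.025, "roll": 0, "jaw": 0}, {"dx": 0, "dy": 0, "dz": -0.025, "roll": 0, "jaw": 0}, {"dx": 0, "dy": 0, "dz": -0.025, "roll": 0, "jaw": 0}, {"dx": 0, "dy": 0, "dz": -0.016, "roll": 0, "jaw": 0}, {"dx": 0.001, "dy": -0.008, "dz": 0, "roll": 0, "jaw": 0}, {"dx": 0.001, "dy": -0.008, "dz": 0, "roll": 0, "jaw": 0}, {"dx": 0.001, "dy": -0.006, "dz": 0, "roll": 0, "jaw": 0}, {"dx": 0, "dy": -0.005, "dz": 0, "roll": 0, "jaw": 0}, {"dx": 0.001, "dy": -0.005, "dz": 0, "roll": 0, "jaw": 0}]}}

```text
t: 25.7
eef_pos: [0.5335, 0.0484, 0.0514]
ee_rot: [-3.141, 0.0, -1.458]
force: [-0.8, 0.8, 1.3]
width: 0.0004
gripper_force: 0.9
```

Request:
{"method": "servo_tool", "body": {"moves": [{"dx": 0.0005, "dy": -0.004, "dz": 0, "roll": 0, "jaw": 0}, {"dx": 0.0005, "dy": -0.006, "dz": 0, "roll": 0, "jaw": 0}, {"dx": 0.001, "dy": -0.008, "dz": 0, "roll": 0, "jaw": 0}, {"dx": 0.001, "dy": -0.009, "dz": 0, "roll": 0, "jaw": 0}, {"dx": 0.001, "dy": -0.009, "dz": 0, "roll": 0, "jaw": 0}, {"dx": 0.001, "dy": -0.009, "dz": 0, "roll": 0, "jaw": 0}, {"dx": 0.001, "dy": -0.009, "dz": 0, "roll": 0, "jaw": 0}, {"dx": 0.001, "dy": -0.009, "dz": 0, "roll": 0, "jaw": 0}, {"dx": 0.001, "dy": -0.009, "dz": 0, "roll": 0, "jaw": 0}, {"dx": 0.001, "dy": -0.008, "dz": 0, "roll": 0, "jaw": 0}]}}

```text
t: 26.95
eef_pos: [0.5423, -0.032, 0.051]
ee_rot: [3.141, -0.0, -1.458]
force: [0.3, 0.8, -0.1]
width: 0.0006
gripper_force: 0.7
```

Request:
{"method": "servo_tool", "body": {"moves": [{"dx": 0.001, "dy": -0.008, "dz": 0, "roll": 0, "jaw": 0}, {"dx": 0.001, "dy": -0.008, "dz": 0, "roll": 0, "jaw": 0}, {"dx": 0.001, "dy": -0.008, "dz": 0, "roll": 0, "jaw": 0}, {"dx": 0.001, "dy": -0.007, "dz": 0, "roll": 0, "jaw": 0}, {"dx": 0.001, "dy": -0.006, "dz": 0, "roll": 0, "jaw": 0}, {"dx": 0.0005, "dy": -0.005, "dz": 0, "roll": 0, "jaw": 0}, {"dx": 0.0005, "dy": -0.004, "dz": 0, "roll": 0, "jaw": 0}, {"dx": 0.0005, "dy": -0.004, "dz": 0, "roll": 0, "jaw": 0}, {"dx": 0.0005, "dy": -0.003, "dz": 0, "roll": 0, "jaw": 0}, {"dx": 0, "dy": 0, "dz": 0, "roll": 0, "jaw": 0}]}}

```text
t: 28.2
eef_pos: [0.5489, -0.0842, 0.0509]
ee_rot: [3.141, 0.001, -1.458]
force: [-3.0, 5.2, 0.3]
width: 0.0008
gripper_force: 1.9
```

Request:
{"method": "servo_tool", "body": {"moves": [{"dx": 0.0005, "dy": -0.003, "dz": 0, "roll": 0, "jaw": 0}, {"dx": 0.0005, "dy": -0.003, "dz": 0, "roll": 0, "jaw": 0}, {"dx": 0, "dy": -0.003, "dz": 0, "roll": 0, "jaw": 0}, {"dx": 0.0005, "dy": -0.002, "dz": 0, "roll": 0, "jaw": 0}, {"dx": 0, "dy": -0.002, "dz": 0, "roll": 0, "jaw": 0}, {"dx": 0, "dy": -0.001, "dz": 0, "roll": 0, "jaw": 0}, {"dx": 0, "dy": -0.001, "dz": 0, "roll": 0, "jaw": 0}, {"dx": 0, "dy": 0, "dz": 0, "roll": 0, "jaw": 0}, {"dx": 0, "dy": 0, "dz": 0, "roll": 0, "jaw": 0}, {"dx": 0, "dy": 0, "dz": 0, "roll": 0, "jaw": 0}]}}

```text
t: 29.45
eef_pos: [0.5514, -0.0955, 0.0513]
ee_rot: [-3.139, 0.004, -1.457]
force: [-6.1, 26.7, 6.7]
width: 0.0006
gripper_force: 13.2
```

Request:
{"method": "servo_tool", "body": {"moves": [{"dx": 0, "dy": 0.003, "dz": 0, "roll": 0, "jaw": 0}, {"dx": 0, "dy": 0.005, "dz": 0, "roll": 0, "jaw": 0}, {"dx": 0, "dy": 0.015, "dz": 0, "roll": 0, "jaw": 0}, {"dx": 0, "dy": 0.015, "dz": 0.02, "roll": 0, "jaw": 0}, {"dx": 0, "dy": 0.02, "dz": 0.04, "roll": 0, "jaw": 0}, {"dx": 0, "dy": 0.03, "dz": 0.05, "roll": 0, "jaw": 0}, {"dx": -0.02, "dy": 0.05, "dz": 0.03, "roll": 0, "jaw": 0}, {"dx": -0.02, "dy": 0.05, "dz": 0, "roll": 0, "jaw": 0}, {"dx": 0, "dy": 0.03, "dz": 0, "roll": 0, "jaw": 0}, {"dx": 0, "dy": 0, "dz": 0, "roll": 0, "jaw": 0}]}}

```text
t: 30.7
eef_pos: [0.5107, 0.1209, 0.1913]
ee_rot: [-3.141, 0.0, -1.455]
force: [-0.0, 0.1, 0.4]
width: 0.0004
gripper_force: 0.0
```

Run:
```python
from h import *
p,_=grab_frame("top");q,_=grab_frame("side")
c=np.zeros((600,800,3),np.uint8)
c[:480,:400]=p[100:,160:560,::-1][:480, :] if False else cv2.resize(p[130:370,140:540,::-1],(400,240)).repeat(2,0)[:480]
c[:300,400:]=cv2.resize(q[150:375,190:490,::-1],(400,300));cv2.imwrite("pics/p6.png",c)
h=cv2.cvtColor(p[:,:,::-1].copy(),cv2.COLOR_BGR2HSV);dk=cv2.inRange(h,(0,60,20),(16,255,150));blobs("top",dk,380,175,45,130,.066,60)
```

```text
[401.6 239.8] rect [ 546.6 -109. ] [243.7  27.8] 6.7 cen [ 543.9 -112.4]
```

View pics/p6.png

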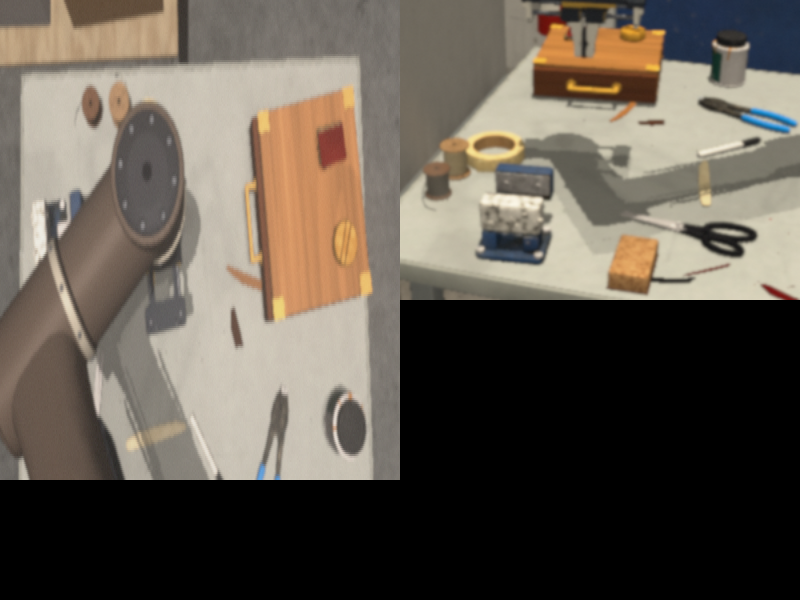

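```bash
python3 -c "
from station import *
print(job_done())"
```

```text
the job is handed in; nothing more can be done
None
```

The job is done and handed in at about 31 s of the 72 s allowed: the last pictures show the vice open and the drawer shut, and the slicker was lying in both cradles, grooves up, before I pushed the drawer home; the cork block and tape roll were never touched.

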